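# Seat the shaker platform on its pins and clamp it

### The arm

A 6-joint arm with a two-finger parallel gripper is mounted at the origin on a cart in front of the work surface, level with it; the furniture and walls round the work are solid. World frame = base frame: x ahead of the robot, y to its left, z up, the work surface at z = 0. Lengths are in m, angles in rad, forces in N, time in s.
With the tool pointing down it reaches from about 0.35 to 0.925 m from the base axis. Payload 6.4 kg.
Tool frame: the origin (TCP) lies at the very end of the fingers, on their centre line; the grasp point (between the pads) lies 19 mm behind it (env.grasp_offset is the z of the grasp point in the tool frame, in m); z points along the fingers, x is the direction in which the jaws open and shut, and the axes are right-handed (so a half turn about z gives the same grasp; the last joint's range is limited). The gripper opens to 94 mm and grips with 3 to 60 N. Pads are 16 mm wide; open, the fingers measure 119 mm over their backs; the gripper's body (75 mm by 177 mm) begins 78 mm behind the grasp point.
Start: joints at [1.075, 0.245, 1.558, -0, 1.339, -0.174], TCP at [0.206, 0.617, 0.205] pointing down, gripper open.
Joint ranges: [-3.13, 3.13], [-1.02, 2.26], [0.13, 2.54], [-0.95, 4.09], [0.21, 2.88], [-2.74, 2.74]. Speed limits (rad/s): [2.57, 2.57, 3.14, 3.14, 3.14, 3.14].

### API

Orientations are given as a rotation vector (axis times angle).
In Python, from workcell import env gives the robot as it stands.
- The arm moves only by the tool move_arm, never from a script. Its argument "moves" is a list of rows, each an object with "claw": the finger opening in m, from 0 to 0.094; "slide": the shift along the tool's x, y, z in m, a list of three; "twist": the turn about the tool's z in rad. A call has exactly 5 rows; each row shifts and turns the commanded pose from where the row before left it, along the tool's axes as they then stand; what a row does not reach is not made up. A row lasts 1/10 s, in which the tool goes at most 50 mm and 8.59 degrees, less where a joint would pass 70% of its speed; a pose out of reach is approached as far as the arm can. A call is refused whole if a number of a shift passes 0.05 or a number of a turn 0.15, either way. A call with a gripper value outside its range is refused whole. The fingers move at their own pace and stop on an object; "squeeze" is the grip in N (left out, the last holds). Time passes only in rows, so rows that do not move let the fingers close, or fill a call up. It gives the time, the measured TCP pose, the force and the opening at its end, in the units of the state.
- env.sense(): the state, without advancing time (a new reading comes with each control period).
- env.capture(name): name is "scene" or "top"; returns a dict with "frame" (384x512x3 uint8, red, green, blue), "z_map" (384x512 float32, m along the optical axis (not along the pixel's ray), 0 where there is no reading), "camera_matrix" (3x3 intrinsics, pixels), "xyz" and "attitude" of the camera in the world. Camera axes: x right, y up, looking along -z (the intrinsics and any distortion apply to the point x, -y, -z); pixel columns grow to the right and rows downward; lengths in m; the calibration is good to about 2 mm. A picture is of the moment at which its call begins.
- env.sign_off(): hands the job in, once; it reports no verdict.
The state is a dict: "time": time; "joint_positions": joint angles; "qd": joint speeds; "tau": joint torques, N m; "position": TCP position; "orientation": TCP orientation; "force": force on the tool from outside, world axes, zero at the start; "wrist_torque": the same for the moment, N m; "width": opening from 0.0 (shut) to 1.0 (fully open).
Only numpy, scipy, OpenCV 4.12 (cv2) and the standard library are available. Lean on these libraries where they do the work, as an engineer would, in place of code of your own. Each camera call takes 0.05 s, during which the arm holds its last target.

### The job

The platform of the bench shaker has been put down crooked and is riding on top of the two locating pins near its front edge. With the fingertips only, nudge the platform sideways and towards the rear of the shaker, without lifting it, until its two holes drop over the pins and it lies flat on the deck; then push the swing clamp round, all the way to its stop, so that it locks the platform. Leave the things standing around it alone.

Things in the scene. Friction and masses are not known exactly. Their poses are not given: they have to be found in the camera images.
- shaker: White bench shaker, fixed, turned up to 0.2 rad; its front panel (display, knob, green rocker switch) faces the robot. Origin: middle of its underside, on the bench. Axes: x from front panel to rear, y to its left, z up. Its grey deck, 165 (x) x 230 (y) mm, is centred over the origin, deck top 60 mm above the bench. Two pins and the boss of the swing clamp stand on the deck.
- platform: Loose aluminium plate 110 (x) x 150 (y) x 10 mm, 0.34 to 0.55 kg, dark mat and two wire side rails (to 29 mm) on top. Origin: middle of its underside. Two through holes near its front (-x) edge. Starts 18 to 32 mm too far front, 22 mm too far right to 4 mm too far left, turned up to 0.12 rad, front part riding on the pins, rear edge on the deck. Seated: axes like the shaker's, origin at x 15, y -15, z 60 mm in the shaker's frame.
- left_pin (a point): Left locating pin, steel, 10 mm thick, 7 mm high, tapering over its upper 4 mm; the point is on its axis at the deck, at x -26, y 30, z 60 mm in the shaker's frame.
- right_pin (a point): Right locating pin, the same size; point on its axis at the deck, at x -26, y -60, z 60 mm in the shaker's frame.
- round_hole (a point): Left hole of the platform, round, 13 mm across; the point is its centre at the underside, at x -41, y 45, z 0 mm in the platform's frame. It belongs over the left pin.
- slot_hole (a point): Right hole of the platform, 13 mm (x) by 18 mm (y); the point is its centre at the underside, at x -41, y -45, z 0 mm in the platform's frame. It belongs over the right pin.
- clamp (a joint): Swing clamp about its upright pivot, rad: 0 = pointing out to the front left (140 degrees counterclockwise from the shaker's +x, from above); grows counterclockwise, inward by way of the front; 2.44 = stop, arm over the platform's front left edge. Starts at 0 to 0.6; friction about 0.8 N at the knob, no spring. Passes 2 mm above a seated platform, is blocked by one riding on the pins.
- clamp_pivot (a point): Point on the clamp's upright axis at the underside of its arm, at x -32, y 90, z 72 mm in the shaker's frame; fixed boss below it, 20 mm across.
- clamp_knob (a point): Middle of the upright black knob at the free end of the clamp's arm, 50 mm from the pivot axis; knob 15 mm across, from 19 to 41.5 mm above the deck, this point 31 mm above the deck. The steel arm is 14 mm wide, 12 to 19 mm above the deck.
- orange_cup: Bystander: specimen cup with orange lid, 52 mm across, 56 mm high, standing on the bench to the right of the shaker; origin at the middle of its underside.
- red_marker: Bystander: red and white marker pen, 135 mm long, 17 mm thick, lying on the bench along y in front of the shaker; origin under its middle.
- oil_vial: Bystander: small amber bottle with white cap, 24 mm across, 55 mm high, standing to the right of the shaker; origin at the middle of its underside.

How it is judged:
On the way, in this order (a step that is already met when the one before it is completed fails the run):
1. the platform has dropped over both pins and lies flat on the deck (horizontal distance between round_hole and left_pin below 0.003 m and horizontal distance between slot_hole and right_pin below 0.006 m and z of each of round_hole, slot_hole in the frame of shaker below 0.0625 m and angle between platform's own z axis and vertical below 0.025 rad), for 0.2 s.
2. the clamp is swung over the platform to its stop (value of joint clamp above 2.25 rad), for 0.2 s.
At the end, for the whole second after the job is handed in: Platform flat on the deck (within 2.5 mm, 0.025 rad) and at rest, round hole within 3 mm of the left pin's axis, slot within 6 mm of the right pin's, clamp at 2.25 rad or more (stop at 2.44) (all of step 1 and value of joint clamp above 2.25 rad and linear speed of platform below 0.01 m/s); the robot touches nothing.
It fails at once if the platform is lifted or tipped up (z of platform in the frame of shaker above 0.071 m or angle between platform's own z axis and vertical above 0.22 rad).
It fails at once if a bystander is moved (distance of any of orange_cup, red_marker, oil_vial from where it was at the start of the episode above 0.02 m).
It also fails if it takes over 72 s, if anything falls off the work surface, if the arm or the gripper's body presses on something with over 40 N, if the wrist force passes 120 N, or if a joint passes its speed limit or range.

## Working session

There is one attempt and no reset: what is moved stays moved. The work goes in short steps, Python scripts to look and compute and a tool call to move; the robot and the scene stay as the last step left them, time stands still between calls to the robot, and variables do not carry over. Pictures are saved under pics/ and viewed, and the job is handed in when it is done.

Besides the shell and the picture viewer there is one more tool, called after ">>>" by a JSON object that holds its "op" and its "data". move_arm: Moves the arm, as the interface text tells. Its arguments: {"type":"object","properties":{"moves":{"type":"array"},"squeeze":{"type":"number"}},"required":["moves"]}

```bash
mkdir -p pics; ls; cat > h.py <<'E'
import numpy as np, cv2
from scipy.spatial.transform import Rotation as R
from workcell import env
def cap(n,tag):
    c=env.capture(n); cv2.imwrite(f'pics/{tag}.png',cv2.cvtColor(c['frame'],cv2.COLOR_RGB2BGR))
    np.savez(f'{tag}.npz',**{k:v for k,v in c.items()}); return c
def rot(c):
    a=np.array(c['attitude'],float)
    return a if a.shape==(3,3) else R.from_rotvec(a).as_matrix()
def ray(c,u,v):
    K=np.array(c['camera_matrix']); d=np.linalg.inv(K)@np.array([u,v,1.]); d=np.array([d[0],-d[1],-d[2]])
    return np.array(c['xyz']),rot(c)@d
def onz(c,u,v,z):
    o,d=ray(c,u,v); return o+d*(z-o[2])/d[2]
def cloud(c):
    K=np.array(c['camera_matrix']); Z=c['z_map']; v,u=np.indices(Z.shape)
    p=np.stack([(u-K[0,2])/K[0,0]*Z,-(v-K[1,2])/K[1,1]*Z,-Z],-1)
    P=p@rot(c).T+np.array(c['xyz']); P[Z==0]=np.nan; return P
E
python3 - <<'E'
from h import *
print(env.sense())
for n in('scene','top'):
    c=cap(n,n+'0'); print(n,c.keys(),c['xyz'],c['attitude'],c['camera_matrix'])
E
```

```text
pics
{'time': 0.0, 'joint_positions': array([ 1.07491512e+00,  2.45813422e-01,  1.55899961e+00, -1.03825044e-05,
        1.33871030e+00, -1.74122877e-01]), 'qd': array([ 5.78857705e-05,  7.91553568e-04, -2.05087288e-04,  1.61791916e-03,
       -1.63054273e-03, -1.14193960e-04]), 'tau': array([ 1.74884142e-03, -4.15841460e+01, -3.14605665e+01,  6.85370062e-02,
        3.32947669e-02, -1.32753385e-04]), 'position': array([0.2052727 , 0.6161002 , 0.20435353]), 'orientation': array([ 2.54790727,  1.83641725, -0.00272262]), 'force': array([0.35885637, 0.19841783, 0.22072963]), 'wrist_torque': array([-0.02708832,  0.01815335,  0.00683749]), 'width': 0.9949856964178552}
scene dict_keys(['frame', 'z_map', 'camera_matrix', 'xyz', 'attitude']) [ 0.24561044 -0.37594745  0.70744658] [ 0.7391318  -0.16884211 -0.47369357] [[420.23704045   0.         259.93881528]
 [  0.         420.23704045 184.66638189]
 [  0.           0.           1.        ]]
top dict_keys(['frame', 'z_map', 'camera_matrix', 'xyz', 'attitude']) [0.43323094 0.09890814 0.9207428 ] [ 0.06037713 -0.05754496 -1.57062869] [[388.09655265   0.         255.61757648]
 [  0.         388.09655265 191.77092166]
 [  0.           0.           1.        ]]
```

View pics/scene0.png

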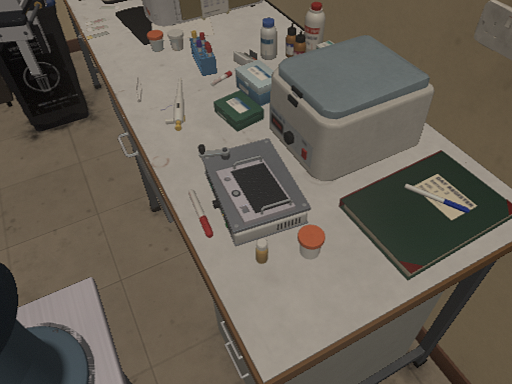

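View pics/top0.png

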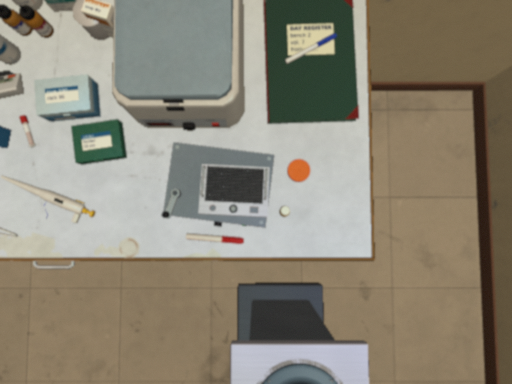

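```bash
python3 - <<'E'
from h import *
s=np.load('scene0.npz');t=np.load('top0.npz')
a=cv2.imread('pics/scene0.png')[125:275,180:340]; cv2.imwrite('pics/s0c.png',cv2.resize(a,None,fx=5,fy=5,interpolation=cv2.INTER_CUBIC)[:,:800][:600] if 0 else cv2.resize(a,(640,600),interpolation=cv2.INTER_CUBIC))
a=cv2.imread('pics/top0.png')[130:255,150:310]; cv2.imwrite('pics/t0c.png',cv2.resize(a,(768,600),interpolation=cv2.INTER_CUBIC))
for c in(s,t):
    P=cloud(c); 
    print(P[300,300],P[200,100])
P=cloud(t)
for u,v in[(177,143),(273,154),(266,226),(168,214),(298,170),(285,211),(215,239),(235,185),(204,164)]: print(u,v,P[v,u],onz(t,u,v,.06))
print(rot(t))
E
```

```text
[ 0.47424303 -0.07894651  0.00079945] [ 0.1690409   1.17873565 -0.81997601]
[ 0.11076679 -0.07948081 -0.69561093] [ 4.83142622e-01  4.70615762e-01 -3.31511700e-04]
177 143 [0.60879898 0.27783482 0.05581867] [0.60795022 0.27696983 0.06      ]
273 154 [0.58295066 0.06141339 0.05912553] [0.58279871 0.06145144 0.06      ]
266 226 [ 0.42132562  0.07603327 -0.00099039] [0.42211338 0.07754688 0.06      ]
168 214 [0.44807053 0.28641725 0.09593713] [0.4487171 0.2945871 0.06     ]
298 170 [0.54718003 0.00533883 0.05601303] [0.54665466 0.00577025 0.06      ]
285 211 [0.45536033 0.03489857 0.05364173] [0.45519806 0.03536794 0.06      ]
215 239 [0.3916378  0.19461363 0.01678259] [0.39362633 0.19003805 0.06      ]
235 185 [0.51177412 0.14555336 0.07453463] [0.51312319 0.14635454 0.06      ]
204 164 [0.55883823 0.21447873 0.07016881] [0.5603399 0.2158604 0.06     ]
[[-5.68868062e-04  9.97183505e-01 -7.49982270e-02]
 [-9.99998173e-01 -7.04147564e-04 -1.77733953e-03]
 [-1.82514348e-03  7.49970789e-02  9.97182083e-01]]
```

View pics/s0c.png

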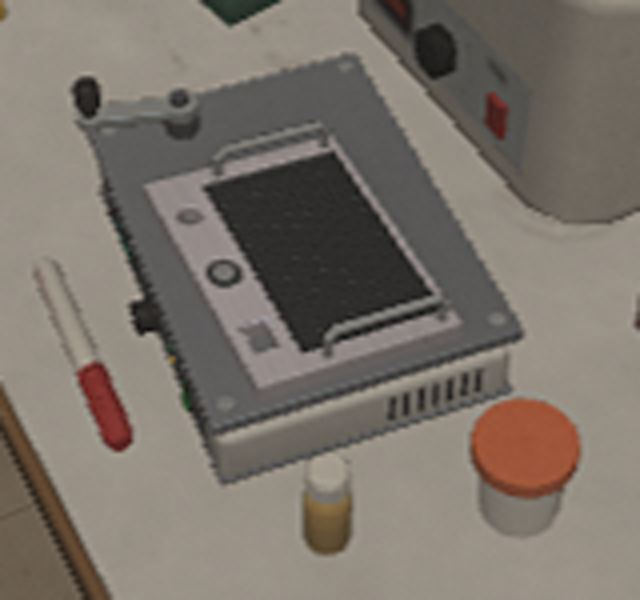

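View pics/t0c.png

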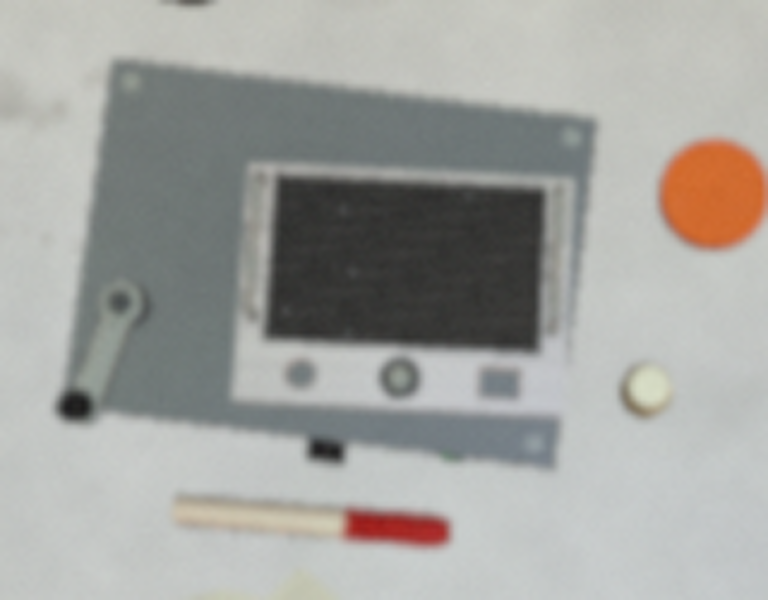

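```bash
cat >> h.py <<'E'
def warp(c,z,x0=.38,x1=.64,y0=.02,y1=.32,s=2000):
    # rectified image at plane z: col=(y1-y)*s,row=(x1-x)*s
    W=[(x0,y0),(x0,y1),(x1,y1),(x1,y0)]
    K=np.array(c['camera_matrix']);Rm=rot(c);o=np.array(c['xyz'])
    src=[]
    for x,y in W:
        p=Rm.T@(np.array([x,y,z])-o); q=K@np.array([p[0],-p[1],-p[2]]); src.append(q[:2]/q[2])
    dst=[((y1-y)*s,(x1-x)*s) for x,y in W]
    H=cv2.getPerspectiveTransform(np.float32(src),np.float32(dst))
    return cv2.warpPerspective(cv2.cvtColor(c['frame'],cv2.COLOR_RGB2BGR),H,(int((y1-y0)*s),int((x1-x0)*s)),flags=cv2.INTER_CUBIC)
E
python3 - <<'E'
from h import *
for n in('top','scene'):
    c=np.load(n+'0.npz')
    cv2.imwrite(f'pics/{n}_w60.png',warp(c,.06)); 
    cv2.imwrite(f'pics/{n}_w72.png',warp(c,.072))
t=np.load('top0.npz');P=cloud(t)
for (u0,u1,v0,v1) in[(185,195,155,175),(180,190,195,210),(210,260,142,160),(202,206,208,214),(262,267,208,212),(210,260,170,195)]:
    q=P[v0:v1,u0:u1].reshape(-1,3); print(np.median(q,0))
E
```

```text
[0.55951181 0.2485001  0.05890755]
[0.47530401 0.25843935 0.05922113]
[nan nan nan]
[0.4558787  0.21328241 0.07995338]
[0.45804089 0.08224718 0.07760728]
[nan nan nan]
```

View pics/top_w60.png

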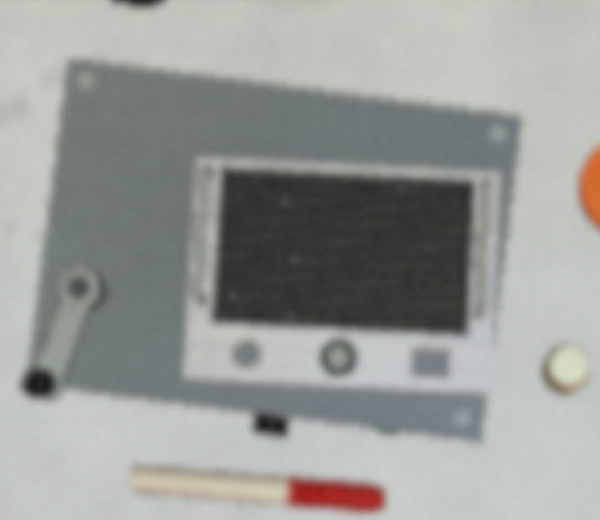

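View pics/scene_w60.png

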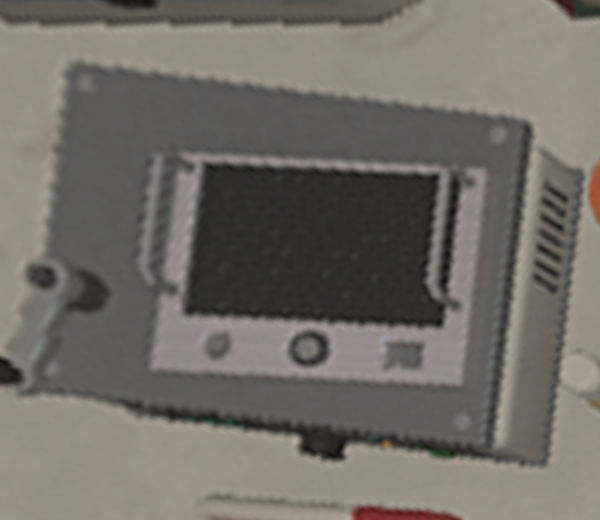

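```bash
cat >> h.py <<'E'
def toW(p,x1=.64,y1=.32,s=2000): p=np.asarray(p,float); return np.stack([x1-p[...,1]/s,y1-p[...,0]/s],-1)
def quad(mask):
    """fit 4 lines to the biggest contour's hull; return corners"""
    cs,_=cv2.findContours(mask,cv2.RETR_EXTERNAL,cv2.CHAIN_APPROX_NONE); k=max(cs,key=cv2.contourArea)
    box=cv2.boxPoints(cv2.minAreaRect(k)); pts=k[:,0].astype(float); L=[]
    for i in range(4):
        a,b=box[i],box[(i+1)%4]; d=(b-a)/np.linalg.norm(b-a); n=np.array([-d[1],d[0]]); l=np.linalg.norm(b-a)
        s=(pts-a)@d; q=pts[(abs((pts-a)@n)<14)&(s>.15*l)&(s<.85*l)]
        for _ in range(3):
            vx,vy,x,y=cv2.fitLine(q.astype(np.float32),cv2.DIST_HUBER,0,.01,.01).ravel(); r=abs((q-[x,y])@[-vy,vx]); q=q[r<max(1.5,1.5*np.median(r))]
        L.append((np.array([vx,vy]),np.array([x,y])))
    C=[]
    for i in range(4):
        (d1,p1),(d2,p2)=L[i-1],L[i]; t=np.linalg.solve(np.stack([d1,-d2],1),p2-p1); C.append(p1+t[0]*d1)
    return np.array(C)
E
python3 - <<'E'
from h import *
for n in('top','scene'):
    c=np.load(n+'0.npz'); w=warp(c,.06); cv2.imwrite('x.png',w)
    hsv=cv2.cvtColor(w,cv2.COLOR_BGR2HSV)
    for p in[(120,120),(300,110),(480,160),(140,370),(350,30),(30,200),(195,260),(300,385)]: print(n,p,w[p[1],p[0]],hsv[p[1],p[0]])
E
```

```text
top (120, 120) [119 121 113] [ 83  17 121]
top (300, 110) [119 120 112] [ 86  17 120]
top (480, 160) [118 116 108] [ 96  22 118]
top (140, 370) [121 121 113] [ 90  17 121]
top (350, 30) [188 194 193] [ 35   8 194]
top (30, 200) [196 200 198] [ 45   5 200]
top (195, 260) [148 155 153] [ 39  12 155]
top (300, 385) [153 153 151] [ 90   3 153]
scene (120, 120) [89 90 92] [10  8 92]
scene (300, 110) [88 89 90] [15  6 90]
scene (480, 160) [86 86 87] [ 0  3 87]
scene (140, 370) [91 93 94] [20  8 94]
scene (350, 30) [129 139 148] [ 16  33 148]
scene (30, 200) [135 145 153] [ 17  30 153]
scene (195, 260) [47 49 50] [20 15 50]
scene (300, 385) [89 89 92] [ 0  8 92]
```

```bash
python3 - <<'E'
from h import *
for n,th in(('top',158),('scene',112)):
    c=np.load(n+'0.npz'); w=warp(c,.06); g=cv2.GaussianBlur(cv2.cvtColor(w,cv2.COLOR_BGR2GRAY),(5,5),0)
    m=(g<th).astype(np.uint8)*255; m=cv2.morphologyEx(m,cv2.MORPH_OPEN,np.ones((13,13)))
    C=quad(m); d=w.copy(); cv2.polylines(d,[C.round().astype(int)],True,(0,0,255),1)
    # platform: white region inside deck, in plane .073
    w2=warp(c,.074); g2=cv2.GaussianBlur(cv2.cvtColor(w2,cv2.COLOR_BGR2GRAY),(5,5),0)
    cv2.imwrite(f'pics/{n}_q.png',d)
    X=toW(C); X=X[np.argsort(np.arctan2(*(X-X.mean(0)).T))]
    print(n,X.round(4).tolist(),X.mean(0),[np.linalg.norm(X[i]-X[i-1]).round(4) for i in range(4)],[np.arctan2(*(X[i]-X[i-1])[::-1]).round(4) for i in range(4)])
E
```

```text
top [[0.4102, 0.0817], [0.436, 0.3084], [0.6111, 0.2859], [0.5819, 0.0591]] [0.50982622 0.18378831] [np.float64(0.1732), np.float64(0.2281), np.float64(0.1765), np.float64(0.2286)] [np.float64(3.0109), np.float64(1.4574), np.float64(-0.1277), np.float64(-1.6988)]
scene [[0.3901, 0.049], [0.4387, 0.3014], [0.6088, 0.2869], [0.5759, 0.0255]] [0.50336856 0.16570669] [np.float64(0.1873), np.float64(0.257), np.float64(0.1708), np.float64(0.2635)] [np.float64(3.0156), np.float64(1.3807), np.float64(-0.0848), np.float64(-1.6959)]
```

View pics/top_q.png

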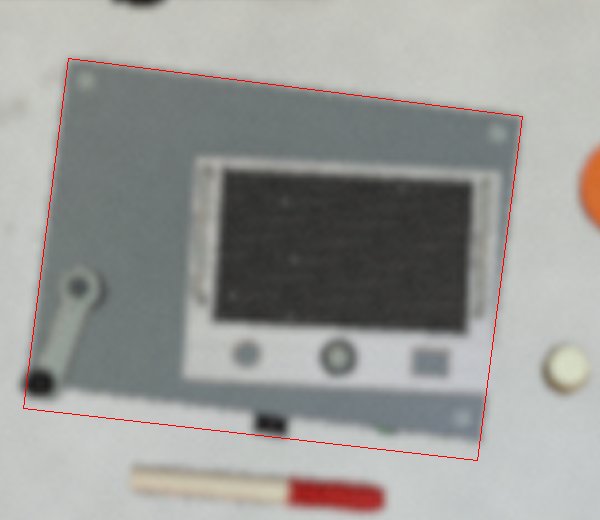

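View pics/scene_q.png

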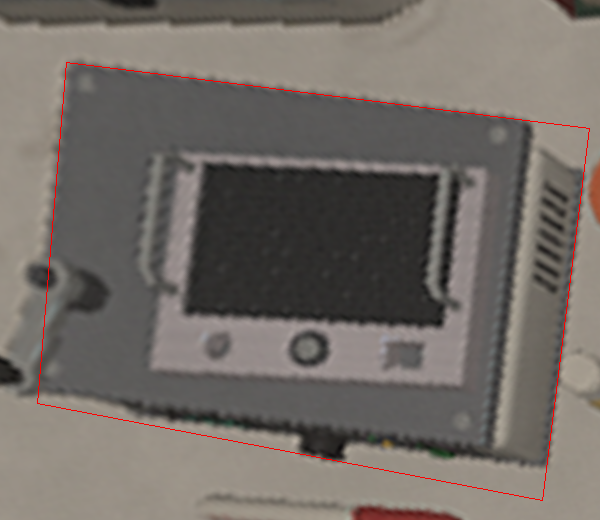

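```bash
cat >> h.py <<'E'
def blob(w,u,v,r=14,pos=True):
    g=cv2.GaussianBlur(cv2.cvtColor(w,cv2.COLOR_BGR2GRAY),(5,5),0).astype(float)[v-r:v+r+1,u-r:u+r+1]
    d=(g-np.median(g))*(1 if pos else -1); m=np.clip(d-.4*d.max(),0,None); yy,xx=np.mgrid[-r:r+1,-r:r+1]
    return np.array([u+(m*xx).sum()/m.sum(),v+(m*yy).sum()/m.sum()])
E
python3 - <<'E'
from h import *
for n,S in(('top',[(85,80),(497,133),(462,417)]),('scene',[(85,82),(499,134),(462,421)])):
    c=np.load(n+'0.npz'); w=warp(c,.06)
    X=toW([blob(w,*p) for p in S]); ctr=(X[0]+X[2])/2; e=X[0]-X[1]; f=X[1]-X[2]
    print(n,X.round(4).tolist(),ctr,np.linalg.norm(e),np.linalg.norm(f),-np.arctan2(e[0],e[1]),np.arctan2(f[1],f[0]))
    for z in(.07,.078):
        w=warp(c,z,s=2000); cv2.imwrite(f'pics/{n}_z{int(z*1000)}.png',cv2.resize(w[120:420,150:550],None,fx=2,fy=2))
E
```

```text
top [[0.5999, 0.2772], [0.5734, 0.0711], [0.431, 0.0888]] [0.51546793 0.18301015] 0.20783361858076196 0.14351023423769393 -0.1279679949153102 -0.12363289241004756
scene [[0.5985, 0.2772], [0.5728, 0.0707], [0.4294, 0.0888]] [0.5139469  0.18298926] 0.20807488945418995 0.14454398181774467 -0.12347873205086671 -0.12521464132176938
```

View pics/top_z78.png

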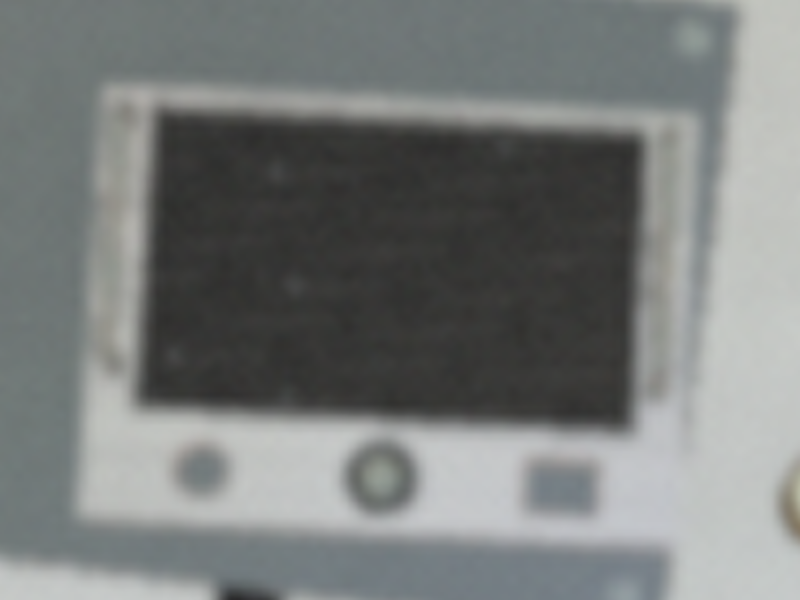

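View pics/scene_z78.png

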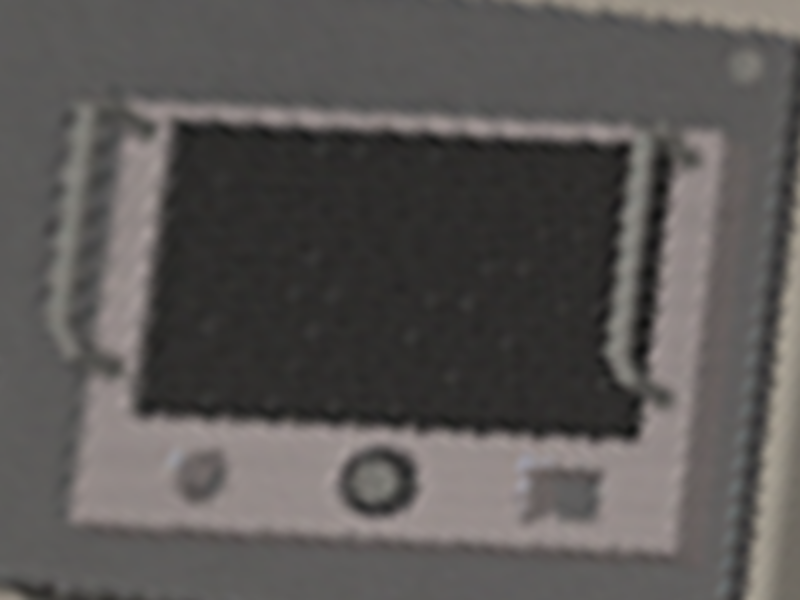

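```bash
cat >> h.py <<'E'
SC=np.array([.5147,.183]); SY=-.126
RS=np.array([[np.cos(SY),-np.sin(SY)],[np.sin(SY),np.cos(SY)]])
def sh2w(p): return SC+RS@np.array(p)
def w2sh(p): return RS.T@(np.array(p)-SC)
def tool():
    s=env.sense(); M=R.from_rotvec(s['orientation']).as_matrix(); p=s['position']
    print('t',round(s['time'],2),'sh',(w2sh(p[:2])*1000).round(1),'z',round(p[2]*1000,1),'toolx yaw',round(np.arctan2(M[1,0],M[0,0]),4),'tilt',M[2].round(3),'F',s['force'].round(2),'w',round(s['width']*94,1)); return p,M
def plan(sh,z,yaw,N,nt=None,px=None,pM=None):
    p,M=tool(); a=np.arctan2(M[1,0],M[0,0]); tgt=np.array([*sh2w(sh),z]); d=(tgt-p)/N; nt=nt or N
    da=(a-yaw+np.pi)%(2*np.pi)-np.pi; print('twist',da)
    for i in range(N):
        t=da/nt if i<nt else 0
        print(i,(M.T@d*1000).round(1).tolist(),round(t,4))
        M=M@R.from_rotvec([0,0,t]).as_matrix()
E
python3 - <<'E'
from h import *
plan((-.009,-.132),.12,SY,15,10)
E
```

```text
t 0.1 sh [-361.4  390.9] z 204.5 toolx yaw 1.249 tilt [-0.002 -0.    -1.   ] F [-0.58 -0.18  0.43] w 93.9
twist 1.374992644199338
0 [-29.6, 29.8, 5.7] 0.1375
1 [-25.2, 33.6, 5.7] 0.1375
2 [-20.4, 36.7, 5.7] 0.1375
3 [-15.2, 39.2, 5.7] 0.1375
4 [-9.7, 40.9, 5.7] 0.1375
5 [-4.0, 41.8, 5.7] 0.1375
6 [1.8, 42.0, 5.7] 0.1375
7 [7.6, 41.3, 5.7] 0.1375
8 [13.1, 39.9, 5.7] 0.1375
9 [18.5, 37.7, 5.7] 0.1375
10 [23.5, 34.8, 5.7] 0
11 [23.5, 34.8, 5.7] 0
12 [23.5, 34.8, 5.7] 0
13 [23.5, 34.8, 5.7] 0
14 [23.5, 34.8, 5.7] 0
```

>>> {"op": "move_arm", "data": {"moves": [{"claw": 0.06, "slide": [-0.0296, 0.0298, 0.003], "twist": 0.1375}, {"claw": 0.06, "slide": [-0.0252, 0.0336, 0.003], "twist": 0.1375}, {"claw": 0.06, "slide": [-0.0204, 0.0367, 0.003], "twist": 0.1375}, {"claw": 0.06, "slide": [-0.0152, 0.0392, 0.003], "twist": 0.1375}, {"claw": 0.06, "slide": [-0.0097, 0.0409, 0.003], "twist": 0.1375}]}}

```text
time: 0.6
position: [0.3003, 0.4274, 0.1899]
orientation: [3.021, 0.862, -0.001]
force: [0.7, -0.2, 0.7]
width: 0.648
```

>>> {"op": "move_arm", "data": {"moves": [{"claw": 0.06, "slide": [-0.004, 0.0418, 0.003], "twist": 0.1375}, {"claw": 0.06, "slide": [0.0018, 0.042, 0.003], "twist": 0.1375}, {"claw": 0.06, "slide": [0.0076, 0.0413, 0.003], "twist": 0.1375}, {"claw": 0.06, "slide": [0.0131, 0.04, 0.003], "twist": 0.1375}, {"claw": 0.06, "slide": [0.0185, 0.0377, 0.003], "twist": 0.1375}]}}

```text
time: 1.1
position: [0.3949, 0.2398, 0.1751]
orientation: [3.135, -0.206, -0.0]
force: [0.4, -0.1, -0.9]
width: 0.636
```

>>> {"op": "move_arm", "data": {"moves": [{"claw": 0.06, "slide": [0.0235, 0.035, 0.008], "twist": 0}, {"claw": 0.06, "slide": [0.0235, 0.035, 0.008], "twist": 0}, {"claw": 0.06, "slide": [0.0235, 0.035, 0.008], "twist": 0}, {"claw": 0.06, "slide": [0.0235, 0.035, 0.008], "twist": 0}, {"claw": 0.06, "slide": [0.0235, 0.035, 0.008], "twist": 0}]}}

```text
time: 1.6
position: [0.4895, 0.0514, 0.1349]
orientation: [-3.135, 0.198, 0.0]
force: [1.1, -0.6, -0.7]
width: 0.636
```

```bash
python3 - <<'E'
from h import *
plan((-.009,-.132),.064,SY,5)
E
```

```text
t 1.6 sh [  -8.5 -133.7] z 134.9 toolx yaw -0.1263 tilt [-0. -0. -1.] F [ 1.14 -0.59 -0.66] w 59.8
twist -0.00029897143156487616
0 [-0.1, -0.3, 14.2] -0.0001
1 [-0.1, -0.3, 14.2] -0.0001
2 [-0.1, -0.3, 14.2] -0.0001
3 [-0.1, -0.3, 14.2] -0.0001
4 [-0.1, -0.3, 14.2] -0.0001
```

>>> {"op": "move_arm", "data": {"moves": [{"claw": 0.06, "slide": [0, 0, 0.018], "twist": 0}, {"claw": 0.06, "slide": [0, 0, 0.018], "twist": 0}, {"claw": 0.06, "slide": [0, 0, 0.018], "twist": 0}, {"claw": 0.06, "slide": [0, 0, 0.012], "twist": 0}, {"claw": 0.06, "slide": [0, 0, 0.005], "twist": 0}]}}

```text
time: 2.1
position: [0.4882, 0.0532, 0.063]
orientation: [-3.135, 0.198, 0.004]
force: [-1.5, 0.0, -0.5]
width: 0.638
```

```bash
python3 - <<'E'
from h import *
tool(); cap('top','t1');cap('scene','s1')
a=cv2.imread('pics/s1.png')[125:275,180:340]; cv2.imwrite('pics/s1c.png',cv2.resize(a,(640,600),interpolation=cv2.INTER_CUBIC))
E
```

```text
t 2.1 sh [ -10.  -132.1] z 63.0 toolx yaw -0.126 tilt [-0.003  0.    -1.   ] F [-1.54  0.04 -0.46] w 60.0
```

View pics/s1c.png

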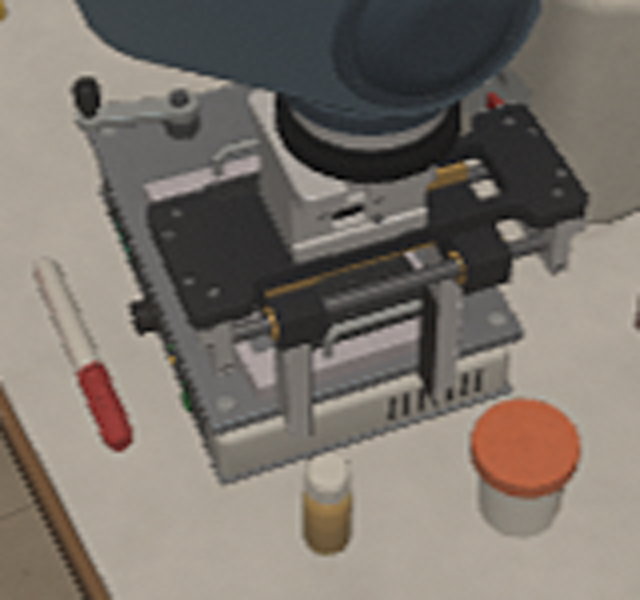

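>>> {"op": "move_arm", "data": {"moves": [{"claw": 0.06, "slide": [0, -0.003, -0.0005], "twist": 0}, {"claw": 0.06, "slide": [0, -0.003, 0], "twist": 0}, {"claw": 0.06, "slide": [0, -0.003, 0], "twist": 0}, {"claw": 0.06, "slide": [0, -0.003, 0], "twist": 0}, {"claw": 0.06, "slide": [0, -0.002, 0], "twist": 0}]}}

```text
time: 2.7
position: [0.4911, 0.0669, 0.0653]
orientation: [3.135, -0.197, -0.0]
force: [-2.3, -2.7, 2.4]
width: 0.639
```

>>> {"op": "move_arm", "data": {"moves": [{"claw": 0.06, "slide": [0, -0.002, 0], "twist": 0}, {"claw": 0.06, "slide": [0, -0.002, 0], "twist": 0}, {"claw": 0.06, "slide": [0, -0.002, 0], "twist": 0}, {"claw": 0.06, "slide": [0, -0.002, 0], "twist": 0}, {"claw": 0.06, "slide": [0, -0.002, 0], "twist": 0}]}}

```text
time: 3.2
position: [0.4928, 0.0768, 0.0652]
orientation: [3.135, -0.198, 0.002]
force: [0.4, -4.0, 2.6]
width: 0.639
```

```bash
python3 - <<'E'
from h import *
tool()
E
```

```text
t 3.2 sh [  -8.4 -108.1] z 65.2 toolx yaw -0.1262 tilt [ 0.001  0.    -1.   ] F [ 0.41 -3.95  2.59] w 60.1
```

>>> {"op": "move_arm", "data": {"moves": [{"claw": 0.06, "slide": [0, -0.002, 0], "twist": 0}, {"claw": 0.06, "slide": [0, -0.002, 0], "twist": 0}, {"claw": 0.06, "slide": [0, -0.002, 0], "twist": 0}, {"claw": 0.06, "slide": [0, -0.002, 0], "twist": 0}, {"claw": 0.06, "slide": [0, -0.001, 0], "twist": 0}]}}

```text
time: 3.7
position: [0.4937, 0.0859, 0.0652]
orientation: [3.135, -0.198, 0.001]
force: [-0.7, -4.7, 3.1]
width: 0.637
```

```bash
python3 - <<'E'
from h import *
tool(); c=cap('top','t2')
cv2.imwrite('pics/t2w.png',warp(c,.07))
E
```

```text
t 3.7 sh [ -8.6 -99. ] z 65.2 toolx yaw -0.1259 tilt [ 0.001  0.    -1.   ] F [-0.7  -4.68  3.15] w 59.9
```

View pics/t2w.png

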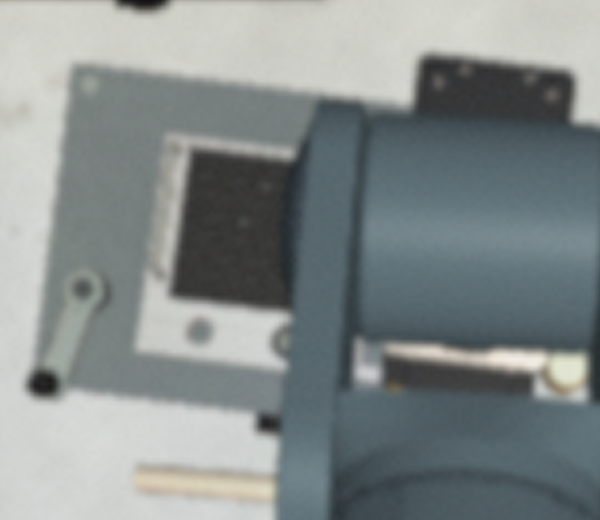

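>>> {"op": "move_arm", "data": {"moves": [{"claw": 0.06, "slide": [0, 0.004, 0], "twist": 0}, {"claw": 0.06, "slide": [0, 0.01, -0.005], "twist": 0}, {"claw": 0.06, "slide": [0, 0.005, -0.025], "twist": 0}, {"claw": 0.06, "slide": [0, 0, -0.025], "twist": 0}, {"claw": 0.06, "slide": [0, 0, -0.01], "twist": 0}]}}

```text
time: 4.25
position: [0.492, 0.0667, 0.1321]
orientation: [-3.134, 0.199, -0.005]
force: [-0.5, 0.8, -0.4]
width: 0.639
```

```bash
python3 - <<'E'
from h import *
tool(); plan((-.09,-.015),.125,SY+np.pi/2,12,11)
E
```

```text
t 4.25 sh [  -7.9 -118.3] z 132.1 toolx yaw -0.1266 tilt [ 0.003 -0.001 -1.   ] F [-0.5   0.84 -0.37] w 60.0
t 4.25 sh [  -7.9 -118.3] z 132.1 toolx yaw -0.1266 tilt [ 0.003 -0.001 -1.   ] F [-0.5   0.84 -0.37] w 60.0
twist -1.5714138509209485
0 [-6.8, -8.6, 0.6] -0.1429
1 [-5.6, -9.5, 0.6] -0.1429
2 [-4.1, -10.2, 0.6] -0.1429
3 [-2.7, -10.7, 0.6] -0.1429
4 [-1.1, -10.9, 0.6] -0.1429
5 [0.5, -11.0, 0.6] -0.1429
6 [2.0, -10.8, 0.6] -0.1429
7 [3.5, -10.4, 0.6] -0.1429
8 [5.0, -9.8, 0.6] -0.1429
9 [6.3, -9.0, 0.6] -0.1429
10 [7.5, -8.0, 0.6] -0.1429
11 [8.6, -6.8, 0.6] 0
```

```bash
python3 - <<'E'
from h import *
plan((-.125,-.015),.125,SY+np.pi/2,15,11)
E
```

```text
t 4.25 sh [  -7.9 -118.3] z 132.1 toolx yaw -0.1266 tilt [ 0.003 -0.001 -1.   ] F [-0.5   0.84 -0.37] w 60.0
twist -1.5714138509209485
0 [-7.8, -6.9, 0.5] -0.1429
1 [-6.8, -7.9, 0.5] -0.1429
2 [-5.6, -8.8, 0.5] -0.1429
3 [-4.2, -9.5, 0.5] -0.1429
4 [-2.8, -10.0, 0.5] -0.1429
5 [-1.4, -10.3, 0.5] -0.1429
6 [0.1, -10.4, 0.5] -0.1429
7 [1.6, -10.3, 0.5] -0.1429
8 [3.0, -10.0, 0.5] -0.1429
9 [4.4, -9.4, 0.5] -0.1429
10 [5.7, -8.7, 0.5] -0.1429
11 [6.9, -7.8, 0.5] 0
12 [6.9, -7.8, 0.5] 0
13 [6.9, -7.8, 0.5] 0
14 [6.9, -7.8, 0.5] 0
```

>>> {"op": "move_arm", "data": {"moves": [{"claw": 0.08, "slide": [-0.0078, -0.0069, 0], "twist": -0.143}, {"claw": 0.08, "slide": [-0.0068, -0.0079, 0], "twist": -0.143}, {"claw": 0.08, "slide": [-0.0056, -0.0088, 0], "twist": -0.143}, {"claw": 0.08, "slide": [-0.0042, -0.0095, 0], "twist": -0.143}, {"claw": 0.08, "slide": [-0.0028, -0.01, 0], "twist": -0.143}]}}

```text
time: 4.75
position: [0.4556, 0.1063, 0.1291]
orientation: [-3.003, -0.92, 0.002]
force: [-0.2, -0.1, -0.8]
width: 0.851
```

>>> {"op": "move_arm", "data": {"moves": [{"claw": 0.08, "slide": [-0.0014, -0.0103, 0], "twist": -0.143}, {"claw": 0.08, "slide": [0, -0.0104, 0], "twist": -0.143}, {"claw": 0.08, "slide": [0.0016, -0.0103, 0], "twist": -0.143}, {"claw": 0.08, "slide": [0.003, -0.01, 0], "twist": -0.143}, {"claw": 0.08, "slide": [0.0044, -0.0094, 0], "twist": -0.143}]}}

```text
time: 5.25
position: [0.4211, 0.1452, 0.1292]
orientation: [-2.49, -1.913, 0.001]
force: [0.8, -0.1, 0.0]
width: 0.851
```

>>> {"op": "move_arm", "data": {"moves": [{"claw": 0.08, "slide": [0.0057, -0.0087, 0], "twist": -0.141}, {"claw": 0.08, "slide": [0.007, -0.0078, 0], "twist": 0}, {"claw": 0.08, "slide": [0.007, -0.0078, 0], "twist": 0}, {"claw": 0.08, "slide": [0.007, -0.0078, 0], "twist": 0}, {"claw": 0.08, "slide": [0.007, -0.0078, 0], "twist": 0}]}}

```text
time: 5.75
position: [0.3871, 0.185, 0.1298]
orientation: [-2.358, -2.076, 0.0]
force: [-0.3, -0.8, 0.3]
width: 0.848
```

```bash
python3 - <<'E'
from h import *
tool(); c=cap('top','t3'); cv2.imwrite('pics/t3w.png',warp(c,.078))
c=cap('scene','s3'); cv2.imwrite('pics/s3w.png',warp(c,.078))
E
```

```text
t 5.75 sh [-126.8  -14. ] z 129.8 toolx yaw 1.4438 tilt [ 0. -0. -1.] F [-0.34 -0.84  0.3 ] w 79.7
```

View pics/t3w.png

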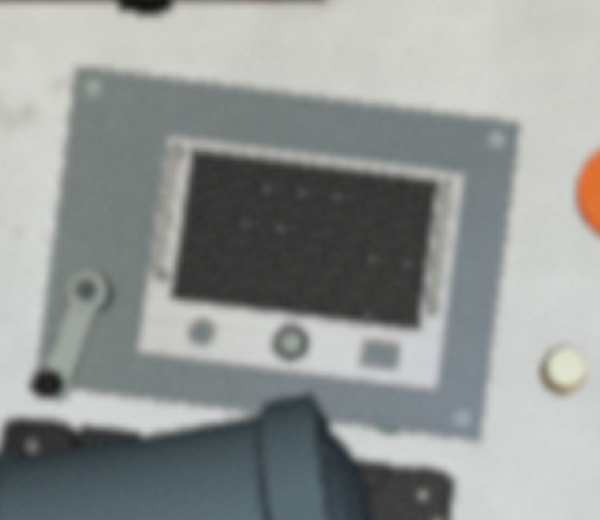

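View pics/s3w.png

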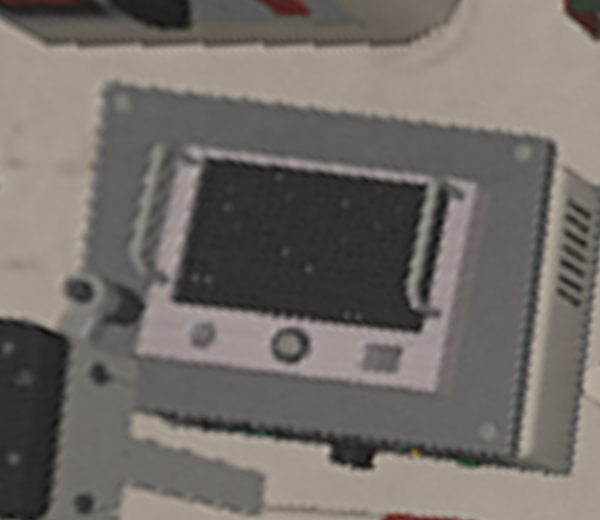

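>>> {"op": "move_arm", "data": {"moves": [{"claw": 0.08, "slide": [-0.001, 0.015, 0.01], "twist": 0}, {"claw": 0.08, "slide": [0, 0.015, 0.015], "twist": 0}, {"claw": 0.08, "slide": [0, 0.015, 0.02], "twist": 0}, {"claw": 0.08, "slide": [0, 0, 0.015], "twist": 0}, {"claw": 0.08, "slide": [0, 0, 0.005], "twist": 0}]}}

```text
time: 6.35
position: [0.4315, 0.1774, 0.0633]
orientation: [-2.356, -2.075, 0.004]
force: [1.1, -1.2, 0.4]
width: 0.849
```

>>> {"op": "move_arm", "data": {"moves": [{"claw": 0.08, "slide": [0, 0.003, 0], "twist": 0}, {"claw": 0.08, "slide": [0, 0.003, 0], "twist": 0}, {"claw": 0.08, "slide": [0, 0.002, 0], "twist": 0}, {"claw": 0.08, "slide": [0, 0.002, 0], "twist": 0}, {"claw": 0.08, "slide": [0, 0.002, 0], "twist": 0}]}}

```text
time: 6.85
position: [0.4443, 0.1763, 0.0654]
orientation: [-2.357, -2.077, 0.0]
force: [-3.7, 0.9, 3.2]
width: 0.845
```

```bash
python3 - <<'E'
from h import *
tool()
E
```

```text
t 6.85 sh [-69.  -15.5] z 65.4 toolx yaw 1.4449 tilt [ 0. -0. -1.] F [-3.73  0.85  3.22] w 79.5
```

>>> {"op": "move_arm", "data": {"moves": [{"claw": 0.08, "slide": [0, 0.002, 0], "twist": 0}, {"claw": 0.08, "slide": [0, 0.002, 0], "twist": 0}, {"claw": 0.08, "slide": [0, 0.002, 0], "twist": 0}, {"claw": 0.08, "slide": [0, 0.002, 0], "twist": 0}, {"claw": 0.08, "slide": [0, 0.002, 0], "twist": 0}]}}

```text
time: 7.35
position: [0.4541, 0.1749, 0.0646]
orientation: [-2.357, -2.077, 0.001]
force: [-1.4, 0.7, -0.8]
width: 0.851
```

>>> {"op": "move_arm", "data": {"moves": [{"claw": 0.08, "slide": [0, 0.002, 0], "twist": 0}, {"claw": 0.08, "slide": [0, 0.002, 0], "twist": 0}, {"claw": 0.08, "slide": [0, 0.001, 0], "twist": 0}, {"claw": 0.08, "slide": [0, 0.001, 0], "twist": 0}, {"claw": 0.08, "slide": [0, 0.001, 0], "twist": 0}]}}

```text
time: 7.85
position: [0.4621, 0.1741, 0.0655]
orientation: [2.356, 2.076, 0.003]
force: [-1.2, -0.3, -1.0]
width: 0.852
```

```bash
python3 - <<'E'
from h import *
tool(); c=cap('top','t4'); cv2.imwrite('pics/t4w.png',warp(c,.078))
c=cap('scene','s4'); cv2.imwrite('pics/s4w.png',warp(c,.078))
E
```

```text
t 7.85 sh [-51.1 -15.4] z 65.5 toolx yaw 1.445 tilt [ 0.     0.002 -1.   ] F [-1.24 -0.27 -0.95] w 80.1
```

View pics/s4w.png

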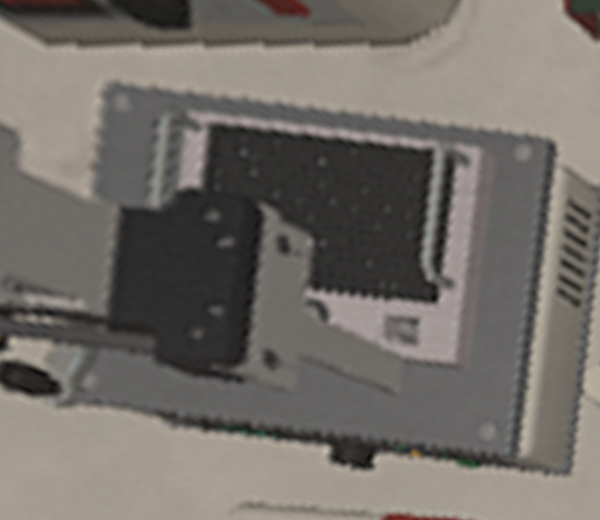

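View pics/t4w.png

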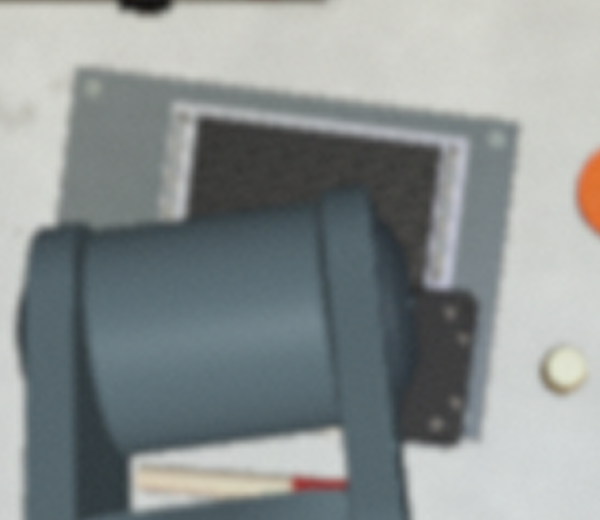

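>>> {"op": "move_arm", "data": {"moves": [{"claw": 0.08, "slide": [0, 0.001, 0], "twist": 0}, {"claw": 0.08, "slide": [0, 0.001, 0], "twist": 0}, {"claw": 0.08, "slide": [0, 0.0005, 0], "twist": 0}, {"claw": 0.08, "slide": [0, 0.0005, 0], "twist": 0}, {"claw": 0.08, "slide": [0, 0, 0], "twist": 0}]}}

```text
time: 8.45
position: [0.4627, 0.174, 0.065]
orientation: [-2.355, -2.076, 0.004]
force: [-7.5, -0.1, 6.3]
width: 0.85
```

```bash
python3 - <<'E'
from h import *
tool(); 
c=cap('scene','s5'); a=warp(c,.07)[250:420,250:500]; cv2.imwrite('pics/s5w.png',cv2.resize(a,None,fx=3,fy=3))
E
```

```text
t 8.45 sh [-50.4 -15.5] z 65.0 toolx yaw 1.4451 tilt [-0.    -0.004 -1.   ] F [-7.54 -0.09  6.28] w 79.9
```

View pics/s5w.png

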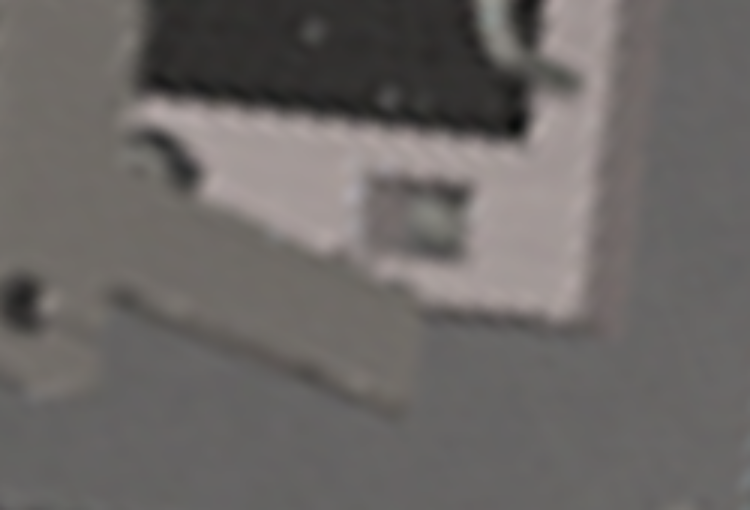

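>>> {"op": "move_arm", "data": {"moves": [{"claw": 0.08, "slide": [0, -0.003, 0], "twist": 0}, {"claw": 0.08, "slide": [0, -0.01, 0], "twist": 0}, {"claw": 0.08, "slide": [0, -0.025, -0.015], "twist": 0}, {"claw": 0.08, "slide": [0, -0.025, -0.025], "twist": 0}, {"claw": 0.08, "slide": [0, -0.02, -0.025], "twist": 0}]}}

```text
time: 9.0
position: [0.3798, 0.1841, 0.1299]
orientation: [-2.356, -2.077, 0.002]
force: [0.3, -1.1, 0.8]
width: 0.853
```

```bash
python3 - <<'E'
from h import *
tool(); c=cap('top','t6'); cv2.imwrite('pics/t6w.png',warp(c,.07)); P=cloud(c); np.save('P6.npy',P)
d=cap('scene','s6'); a=warp(d,.07)[200:420,150:500]; cv2.imwrite('pics/s6w.png',cv2.resize(a,None,fx=2.2,fy=2.2))
# height over platform strip (front white strip) & deck via depth
for n,c in(('top',c),('scene',d)):
    P=cloud(c).reshape(-1,3); P=P[~np.isnan(P).any(1)]; q=(P[:,:2]-SC)@RS*1000
    for nm,x,y in(('plate front L',(-34,-22),(30,55)),('front mid R',(-36,-30),(-80,-10)),('mat',(0,50),(-70,40)),('plate rear',(62,68),(-70,40)),('deck L',(-10,60),(75,105)),('deck rear',(75,81),(-60,60))):
        m=(q[:,0]>x[0])&(q[:,0]<x[1])&(q[:,1]>y[0])&(q[:,1]<y[1])&(P[:,2]>.03)&(P[:,2]<.11); print(n,nm,m.sum(),(np.median(P[m,2])*1000).round(2))
E
```

```text
t 9.0 sh [-134.   -15.8] z 129.9 toolx yaw 1.4451 tilt [-0.    -0.001 -1.   ] F [ 0.31 -1.11  0.81] w 80.2
top plate front L 64 68.35
top front mid R 86 69.23
top mat 1121 70.24
top plate rear 125 69.43
top deck L 415 59.11
top deck rear 140 58.6
scene plate front L 52 68.91
scene front mid R 73 69.91
scene mat 858 71.32
scene plate rear 85 70.2
scene deck L 223 59.92
scene deck rear 94 59.63
```

View pics/t6w.png

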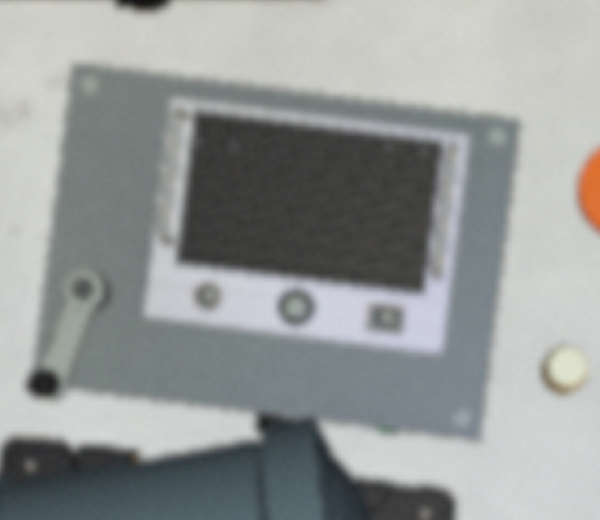

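View pics/s6w.png

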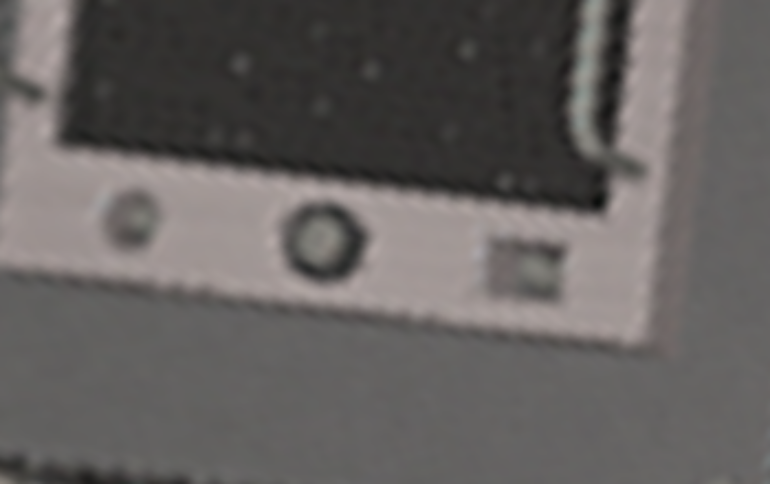

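```bash
python3 - <<'E'
from h import *
for n in('t6','s3','t3'):
    c=np.load(n+'.npz'); w=warp(c,.1015,y1=.34)
    g=cv2.cvtColor(w,cv2.COLOR_BGR2GRAY)
    cv2.imwrite(f'pics/{n}k.png',cv2.resize(w[230:440,0:220],None,fx=2.5,fy=2.5))
E
```

```text
(no output)
```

View pics/t6k.png

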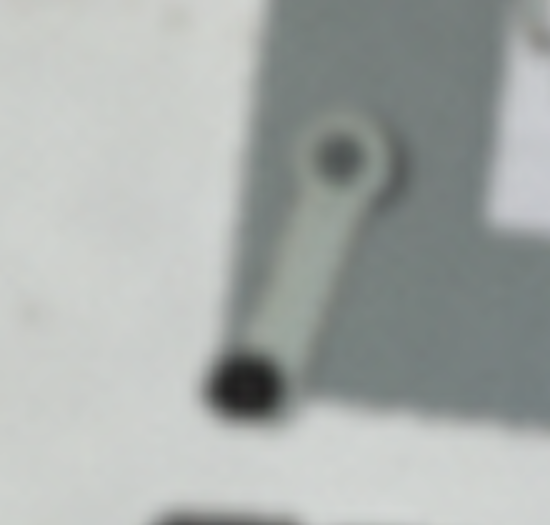

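```bash
python3 - <<'E'
from h import *
plan((-.0995,.118),.125,SY+np.pi/4,10,6)
E
```

```text
t 9.1 sh [-131.7  -14.7] z 132.8 toolx yaw 1.4465 tilt [ 0.002  0.007 -1.   ] F [0.98 0.48 0.67] w 80.2
twist 0.7870893128113416
0 [13.3, 3.2, 0.8] 0.1312
1 [13.6, 1.5, 0.8] 0.1312
2 [13.7, -0.3, 0.8] 0.1312
3 [13.5, -2.1, 0.8] 0.1312
4 [13.1, -3.8, 0.8] 0.1312
5 [12.5, -5.5, 0.8] 0.1312
6 [11.7, -7.1, 0.8] 0
7 [11.7, -7.1, 0.8] 0
8 [11.7, -7.1, 0.8] 0
9 [11.7, -7.1, 0.8] 0
```

>>> {"op": "move_arm", "data": {"moves": [{"claw": 0, "slide": [0.013, 0.003, 0], "twist": 0.131}, {"claw": 0, "slide": [0.0135, 0.0015, 0], "twist": 0.131}, {"claw": 0, "slide": [0.0137, 0, 0], "twist": 0.131}, {"claw": 0, "slide": [0.0135, -0.002, 0], "twist": 0.131}, {"claw": 0, "slide": [0.013, -0.004, 0], "twist": 0.131}]}}

```text
time: 9.6
position: [0.4063, 0.2478, 0.1287]
orientation: [2.903, 1.201, -0.001]
force: [-0.4, 0.1, 0.9]
width: 0.465
```

>>> {"op": "move_arm", "data": {"moves": [{"claw": 0, "slide": [0.0125, -0.0055, 0], "twist": 0.131}, {"claw": 0, "slide": [0.0117, -0.007, 0], "twist": 0}, {"claw": 0, "slide": [0.0117, -0.007, 0], "twist": 0}, {"claw": 0, "slide": [0.0117, -0.007, 0], "twist": 0}, {"claw": 0, "slide": [0.0117, -0.007, 0], "twist": 0}]}}

```text
time: 10.1
position: [0.4312, 0.312, 0.1297]
orientation: [2.972, 1.018, -0.0]
force: [0.7, 0.2, -0.6]
width: 0.036
```

```bash
python3 - <<'E'
from h import *
plan((-.0995,.118),.086,SY+np.pi/4,5)
E
```

```text
t 10.1 sh [-99.1 117.5] z 129.7 toolx yaw 0.66 tilt [-0.  0. -1.] F [ 0.73  0.2  -0.64] w 3.3
twist 0.000577200397030353
0 [0.0, -0.1, 8.7] 0.0001
1 [0.0, -0.1, 8.7] 0.0001
2 [0.0, -0.1, 8.7] 0.0001
3 [0.0, -0.1, 8.7] 0.0001
4 [0.0, -0.1, 8.7] 0.0001
```

>>> {"op": "move_arm", "data": {"moves": [{"claw": 0, "slide": [0, 0, 0.012], "twist": 0}, {"claw": 0, "slide": [0, 0, 0.012], "twist": 0}, {"claw": 0, "slide": [0, 0, 0.012], "twist": 0}, {"claw": 0, "slide": [0, 0, 0.006], "twist": 0}, {"claw": 0, "slide": [0, 0, 0.002], "twist": 0}]}}

```text
time: 10.6
position: [0.4299, 0.3104, 0.0845]
orientation: [2.973, 1.016, -0.004]
force: [-0.1, 0.2, 0.0]
width: 0.004
```

```bash
python3 - <<'E'
from h import *
p,M=tool()
c=cap('scene','s7'); a=c['frame'][110:230,170:330,::-1]; cv2.imwrite('pics/s7c.png',cv2.resize(a,(800,600),interpolation=cv2.INTER_CUBIC))
p=p.copy()
for ph in[170,175,180,187,194,201,208,215,222,229,236,243,250,257,264,271,276,280]:
    r=np.radians(ph); t=np.array([-.032+.05*np.cos(r)-.011,.09+.05*np.sin(r)+.011]); w=np.array([*sh2w(t),.0857])
    print(ph,(t*1000).round(1),(M.T@(w-p)*1000).round(1)); p=w
E
```

```text
t 10.6 sh [-100.2  115.7] z 84.5 toolx yaw 0.6586 tilt [-0.002 -0.001 -1.   ] F [-0.15  0.23  0.01] w 0.4
170 [-92.2 109.7] [ 1.4  9.9 -1.2]
175 [-92.8 105.4] [-3.5  2.7  0. ]
180 [-93. 101.] [-3.2  2.9  0. ]
187 [-92.6  94.9] [-4.   4.6  0. ]
194 [-91.5  88.9] [-3.5  5.   0. ]
201 [-89.7  83.1] [-2.8  5.4  0. ]
208 [-87.1  77.5] [-2.1  5.7  0. ]
215 [-84.   72.3] [-1.4  5.9  0. ]
222 [-80.2  67.5] [-0.7  6.1 -0. ]
229 [-75.8  63.3] [ 0.1  6.1 -0. ]
236 [-71.   59.5] [ 0.8  6.1 -0. ]
243 [-65.7  56.4] [ 1.5  5.9 -0. ]
250 [-60.1  54. ] [ 2.2  5.7 -0. ]
257 [-54.2  52.3] [ 2.9  5.4 -0. ]
264 [-48.2  51.3] [ 3.5  5.  -0. ]
271 [-42.1  51. ] [ 4.1  4.5 -0. ]
276 [-37.8  51.3] [ 3.3  2.9 -0. ]
280 [-34.3  51.8] [ 2.8  2.1 -0. ]
```

View pics/s7c.png

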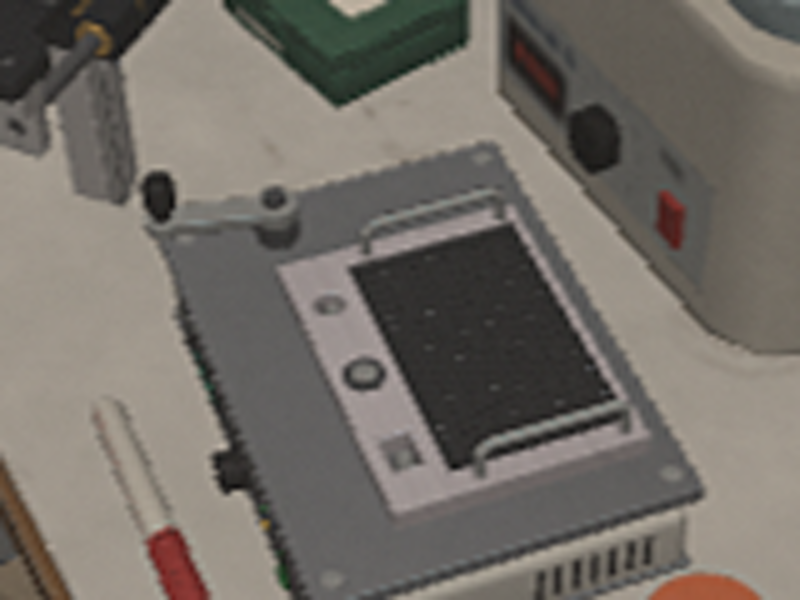

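>>> {"op": "move_arm", "data": {"moves": [{"claw": 0, "slide": [0.0007, 0.005, -0.0005], "twist": 0}, {"claw": 0, "slide": [0.0007, 0.005, 0], "twist": 0}, {"claw": 0, "slide": [-0.0035, 0.0027, 0], "twist": 0}, {"claw": 0, "slide": [-0.0032, 0.003, 0], "twist": 0}, {"claw": 0, "slide": [-0.004, 0.0046, 0], "twist": 0}]}}

```text
time: 11.15
position: [0.4341, 0.2896, 0.0864]
orientation: [-2.971, -1.016, 0.006]
force: [-6.7, 1.6, 1.1]
width: 0.001
```

>>> {"op": "move_arm", "data": {"moves": [{"claw": 0, "slide": [-0.0035, 0.005, 0], "twist": 0}, {"claw": 0, "slide": [-0.0028, 0.0054, 0], "twist": 0}, {"claw": 0, "slide": [-0.0021, 0.0057, 0], "twist": 0}, {"claw": 0, "slide": [-0.0014, 0.006, 0], "twist": 0}, {"claw": 0, "slide": [-0.0007, 0.006, 0], "twist": 0}]}}

```text
time: 11.65
position: [0.4457, 0.2602, 0.0868]
orientation: [2.972, 1.016, 0.003]
force: [-2.1, 0.9, -0.1]
width: 0.003
```

```bash
python3 - <<'E'
from h import *
p,M=tool()
c=cap('scene','s8'); a=c['frame'][110:230,170:330,::-1]; cv2.imwrite('pics/s8c.png',cv2.resize(a,(800,600),interpolation=cv2.INTER_CUBIC))
E
```

```text
t 11.65 sh [-78.1  67.9] z 86.8 toolx yaw 0.6587 tilt [ 0.001  0.001 -1.   ] F [-2.06  0.86 -0.06] w 0.3
```

View pics/s8c.png

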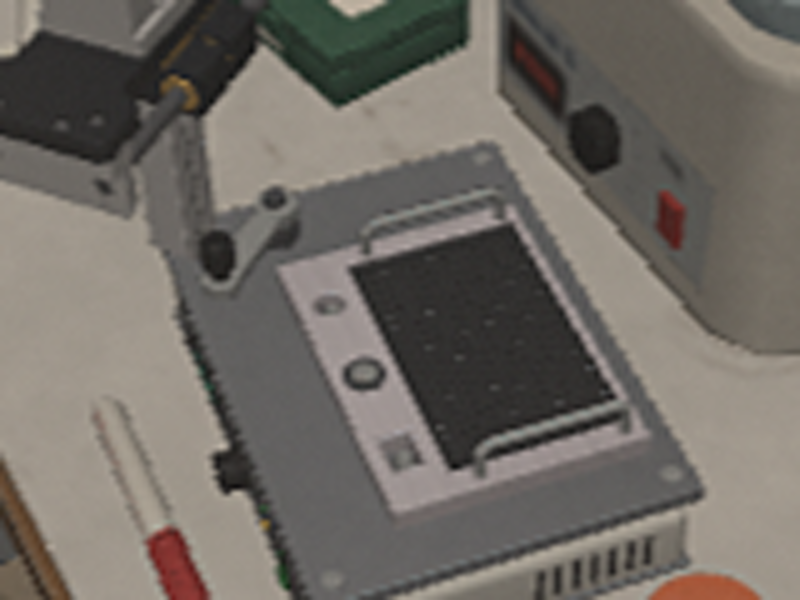

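Works: the clamp turns with the pusher and the platform stays seated. I'll carry on along the arc.

>>> {"op": "move_arm", "data": {"moves": [{"claw": 0, "slide": [0, 0.006, 0], "twist": 0}, {"claw": 0, "slide": [0.0008, 0.006, 0], "twist": 0}, {"claw": 0, "slide": [0.0015, 0.006, 0], "twist": 0}, {"claw": 0, "slide": [0.0022, 0.0057, 0], "twist": 0}, {"claw": 0, "slide": [0.0029, 0.0054, 0], "twist": 0}]}}

```text
time: 12.2
position: [0.4689, 0.2419, 0.0865]
orientation: [2.972, 1.016, 0.0]
force: [-0.3, 0.9, 0.3]
width: 0.007
```

```bash
python3 - <<'E'
from h import *
p,M=tool()
c=cap('scene','s9'); a=c['frame'][110:230,170:330,::-1]; cv2.imwrite('pics/s9c.png',cv2.resize(a,(800,600),interpolation=cv2.INTER_CUBIC))
for ph in[264,271,276,280,284]:
    r=np.radians(ph); t=np.array([-.032+.05*np.cos(r)-.011,.09+.05*np.sin(r)+.011]); w=np.array([*sh2w(t),.0867])
    print(ph,(t*1000).round(1),(M.T@(w-p)*1000).round(1)); p=w
E
```

```text
t 12.2 sh [-52.8  52.7] z 86.5 toolx yaw 0.659 tilt [-0.  0. -1.] F [-0.35  0.89  0.28] w 0.6
264 [-48.2  51.3] [ 2.3  4.2 -0.2]
271 [-42.1  51. ] [4.1 4.5 0. ]
276 [-37.8  51.3] [3.3 2.9 0. ]
280 [-34.3  51.8] [2.8 2.1 0. ]
284 [-30.9  52.5] [2.9 1.9 0. ]
```

View pics/s9c.png

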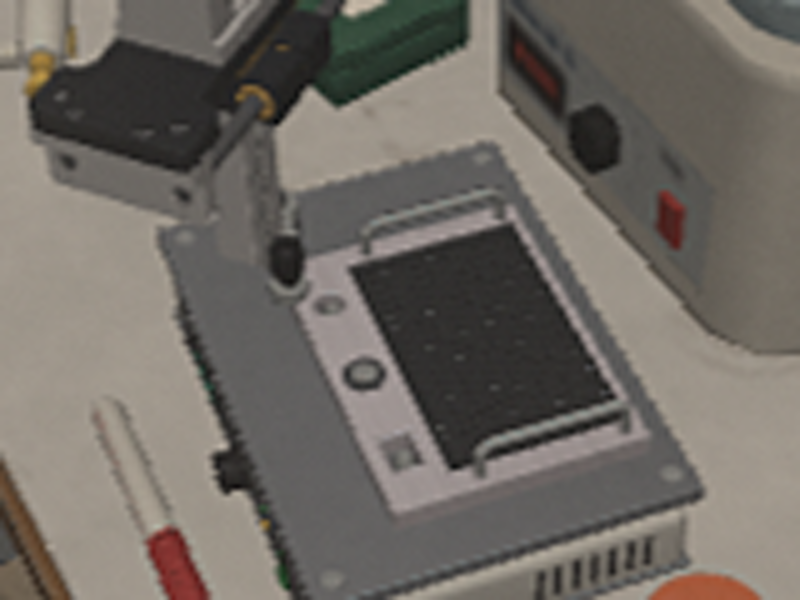

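The knob is following and the arm is now passing over the platform's front-left edge.

>>> {"op": "move_arm", "data": {"moves": [{"claw": 0, "slide": [0.0023, 0.0042, 0], "twist": 0}, {"claw": 0, "slide": [0.004, 0.0045, 0], "twist": 0}, {"claw": 0, "slide": [0.0033, 0.003, 0], "twist": 0}, {"claw": 0, "slide": [0.0028, 0.002, 0], "twist": 0}, {"claw": 0, "slide": [0, 0, 0], "twist": 0}]}}

```text
time: 12.75
position: [0.4864, 0.2392, 0.0863]
orientation: [-2.972, -1.016, 0.002]
force: [-2.3, 0.5, 1.2]
width: 0.006
```

```bash
python3 - <<'E'
from h import *
p,M=tool()
c=cap('scene','s10'); a=c['frame'][110:230,170:330,::-1]; cv2.imwrite('pics/s10c.png',cv2.resize(a,(800,600),interpolation=cv2.INTER_CUBIC))
E
```

```text
t 12.75 sh [-35.1  52.2] z 86.3 toolx yaw 0.6589 tilt [-0.001 -0.001 -1.   ] F [-2.27  0.54  1.24] w 0.5
```

View pics/s10c.png

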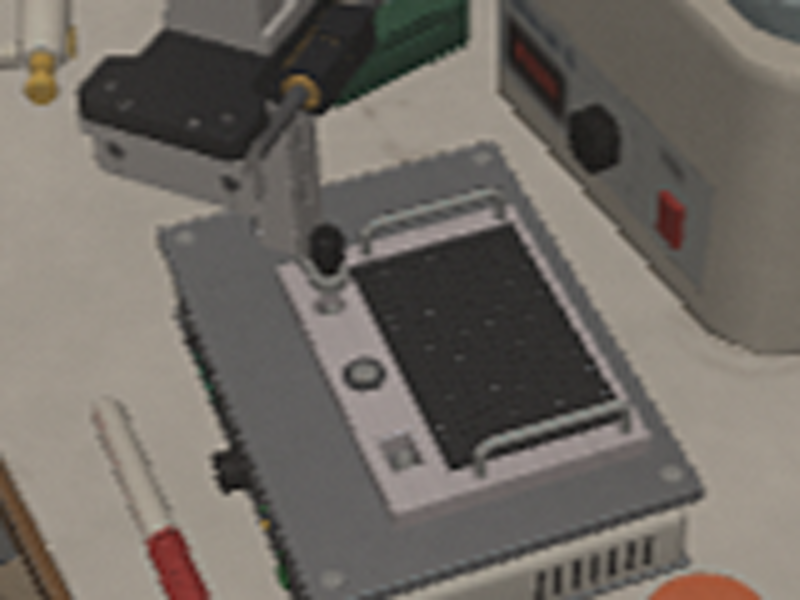

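>>> {"op": "move_arm", "data": {"moves": [{"claw": 0, "slide": [0.001, 0.0007, 0], "twist": 0}, {"claw": 0, "slide": [0.001, 0.0007, 0], "twist": 0}, {"claw": 0, "slide": [0.0005, 0.0005, 0], "twist": 0}, {"claw": 0, "slide": [0, 0, 0], "twist": 0}, {"claw": 0, "slide": [0, 0, 0], "twist": 0}]}}

```text
time: 13.3
position: [0.4873, 0.2393, 0.0859]
orientation: [-2.971, -1.016, 0.009]
force: [-8.6, 1.8, 4.2]
width: 0.003
```

```bash
python3 - <<'E'
from h import *
p,M=tool()
E
```

```text
t 13.3 sh [-34.3  52.4] z 85.9 toolx yaw 0.6591 tilt [-0.005 -0.004 -1.   ] F [-8.56  1.82  4.23] w 0.3
```

>>> {"op": "move_arm", "data": {"moves": [{"claw": 0, "slide": [-0.001, -0.003, 0], "twist": 0}, {"claw": 0, "slide": [-0.003, -0.01, 0], "twist": 0}, {"claw": 0, "slide": [-0.005, -0.02, -0.01], "twist": 0}, {"claw": 0, "slide": [-0.005, -0.03, -0.02], "twist": 0}, {"claw": 0, "slide": [0, -0.03, -0.03], "twist": 0}]}}

```text
time: 13.8
position: [0.4198, 0.3039, 0.1457]
orientation: [2.972, 1.015, -0.004]
force: [0.0, 0.5, 0.4]
width: 0.004
```

>>> {"op": "move_arm", "data": {"moves": [{"claw": 0, "slide": [0, -0.04, -0.03], "twist": 0}, {"claw": 0, "slide": [0, -0.04, -0.02], "twist": 0}, {"claw": 0, "slide": [0, -0.03, 0], "twist": 0}, {"claw": 0, "slide": [0, 0, 0], "twist": 0}, {"claw": 0, "slide": [0, 0, 0], "twist": 0}]}}

```text
time: 14.3
position: [0.3541, 0.3911, 0.1964]
orientation: [2.971, 1.019, 0.001]
force: [0.2, 0.1, -0.5]
width: 0.002
```

```bash
python3 - <<'E'
from h import *
tool(); c=cap('top','t11'); cv2.imwrite('pics/t11w.png',warp(c,.07))
d=cap('scene','s11'); a=d['frame'][110:275,170:340,::-1]; cv2.imwrite('pics/s11c.png',cv2.resize(a,(618,600),interpolation=cv2.INTER_CUBIC))
for n,c in(('top',c),('scene',d)):
    P=cloud(c).reshape(-1,3); P=P[~np.isnan(P).any(1)]; q=(P[:,:2]-SC)@RS*1000
    for nm,x,y in(('front mid R',(-36,-30),(-80,-10)),('plate rear',(62,68),(-70,40)),('deck L',(-10,60),(75,105))):
        m=(q[:,0]>x[0])&(q[:,0]<x[1])&(q[:,1]>y[0])&(q[:,1]<y[1])&(P[:,2]>.03)&(P[:,2]<.11); print(n,nm,m.sum(),(np.median(P[m,2])*1000).round(2))
    w=warp(c,.1015); g=cv2.GaussianBlur(cv2.cvtColor(w,cv2.COLOR_BGR2GRAY),(5,5),0)
    kx,ky=((.32-sh2w((-.0235,.0407))[1])*2000,(.64-sh2w((-.0235,.0407))[0])*2000); print('expect px',kx,ky)
    m=(g<55).astype(np.uint8); N,l,st,ce=cv2.connectedComponentsWithStats(m)
    for i in range(1,N):
        if np.hypot(*(ce[i]-[kx,ky]))<40 and st[i,4]>50:
            s=w2sh(toW(ce[i]))*1000; print('knob',s,st[i,4],np.degrees(np.arctan2(s[1]-90,s[0]+32))%360-140)
E
```

```text
t 14.3 sh [-185.5  186.3] z 196.4 toolx yaw 0.6606 tilt [ 0.001  0.001 -1.   ] F [ 0.18  0.09 -0.54] w 0.2
top front mid R 87 68.53
top plate rear 124 69.5
top deck L 413 58.97
expect px 187.3389559697432 286.9981242316947
knob [-23.54624685  39.32883471] 313 139.47173828784844
scene front mid R 72 70.12
scene plate rear 89 69.92
scene deck L 214 60.16
expect px 187.3389559697432 286.9981242316947
knob [-26.93250154  30.37037102] 1309 134.85748986717311
```

View pics/t11w.png

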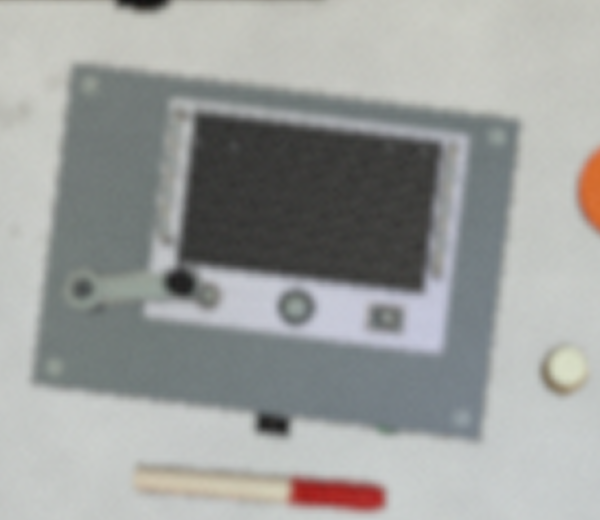

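View pics/s11c.png

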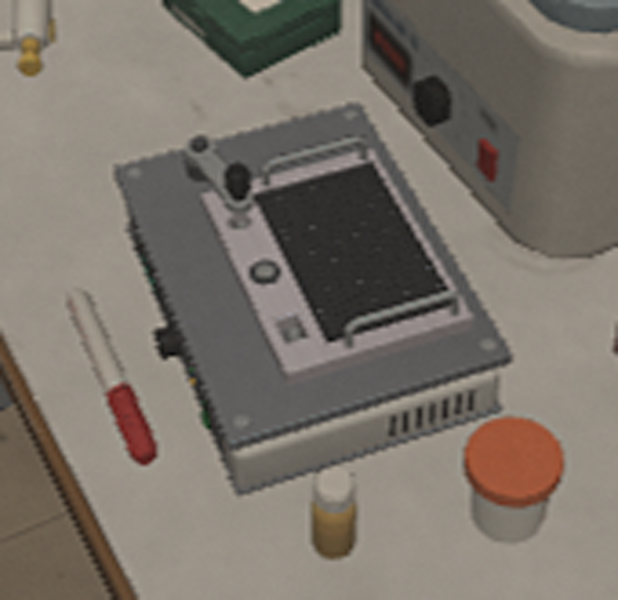

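```bash
python3 -c "
from workcell import env
print(env.sign_off())"
```

```text
the job is handed in; nothing more can be done
None
```

The platform is seated over both pins and flat on the deck, and the swing clamp is at its stop. I handed the job in at about 14.5 s of the 72 s; no verdict was reported.

**What I did**
- **Sideways:** I pushed the platform's right edge to the left with the two open fingertips, which also squared it to the shaker.
- **Rearward:** I pushed its front edge back about 18 mm until it dropped and would go no further (about 7.5 N).
- **Clamp:** I pushed the knob round with the closed fingers until it hit its stop (about 9 N), then drew the arm clear.

**Last checks**
- **Platform:** Both pins show inside their holes. The plate's top is 9.5 to 10.5 mm above the deck at the front and rear, against its 10 mm thickness, so it lies flat.
- **Clamp:** The top camera puts it at about 2.43 rad (stop 2.44, limit 2.25).
- **Disagreement:** The scene camera gave 2.35 rad, because its knob mask had merged with the dark mat. That is still past the limit, but I relied on the top view.
- **Bystanders:** By eye, the cup, marker and vial look unmoved in both pictures; I did not measure them.
- **Robot:** It is touching nothing, with about 0.5 N on the wrist, which is noise.

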